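# Drive the free dowel pin out of the jig block

### The arm

A 6-joint arm with a two-finger parallel gripper is mounted at the origin on a cart in front of the work surface, level with it; the furniture and walls round the work are solid. World frame = base frame: x ahead of the robot, y to its left, z up, the work surface at z = 0. Lengths are in mm, angles in rad, forces in N, time in s.
With the tool pointing down it reaches from about 250 to 725 mm from the base axis. Payload 4 kg.
Tool frame: the origin (TCP) lies midway between the tips of the shut fingers; the grasp point (between the pads) lies 19 mm behind it; y points along the fingers, z is the direction in which the jaws open and shut, and the axes are right-handed (so a half turn about y gives the same grasp; the last joint's range is limited). The gripper opens to 85 mm and grips with 20 to 120 N. Pads are 22 mm wide; open, the fingers measure 114 mm over their backs; the gripper's body (76 mm by 85 mm) begins 54 mm behind the grasp point. The pads swing forward as they close: fully open they stand 13 mm farther back than shut.
Start: joints at [1.243, 0.241, 0.005, 1.335, 0, 1.571], TCP at [160.979, 473.376, 211.106] pointing down, gripper open.
Joint ranges: [-2.72, 2.72], [-1.05, 1.87], [-1.09, 1.28], [-1.99, 2.15], [-1.42, 1.44], [-3.14, 3.14]. Speed limits (rad/s): [2.79, 2.79, 3.14, 3.14, 3.14, 3.14].

### API

Orientations are given as [roll, pitch, yaw] about the fixed x, y, z axes, in that order (R = Rz(yaw) Ry(pitch) Rx(roll)).
In Python, from cell import manip, snapshot, camera_params, ticket, spot_in, tip_of gives the robot as it stands.
- The arm moves only by the tool drive_tool, never from a script. Its argument "rows" is a list of rows, each a list of 3 entries, a list of its own where there are three numbers: the finger opening in cm, from 0 to 8.54, then the shift along the world's x, y, z in cm, then the turn, a rotation vector about the world's x, y, z in degrees. A call has 1 to 5 rows; each row is the pose to reach, as a shift and turn from the pose measured when the call began; what a row does not reach only later rows make up. A row lasts 1/12 s, in which the tool goes at most 41.7 mm and 7.16 degrees, less where a joint would pass 70% of its speed; a pose out of reach is approached as far as the arm can. A call with a gripper value outside its range is refused whole. The fingers move at their own pace and stop on an object; "force" is the grip in N (left out, the last holds). Time passes only in rows, so rows that repeat a pose let the fingers close. It gives the time, the measured TCP pose, the force and the opening at its end, in the units of the state.
- manip.state(): the state, without advancing time (a new reading comes with each control period).
- snapshot(name): name is "scene" or "top"; returns the picture (420x560x3 uint8, blue, green, red); there is no depth.
- camera_params(name): a dict with "intrinsics" (3x3 intrinsics, pixels), "cam_to_world" (4x4, takes a point from camera to world coordinates). Camera axes: x right, y up, looking along -z (the intrinsics and any distortion apply to the point x, -y, -z); pixel columns grow to the right and rows downward; lengths in mm; the calibration is good to about 2 mm. A picture is of the moment at which its call begins. camera_params takes no time and is no camera call.
- ticket.close_job(): hands the job in, once; it reports no verdict.
Trained networks look in the newest picture that a camera, given by its name, has taken for a name from the list of things; names that differ only in an ending like _2 or _b are one class to them, and where a whole thing is asked for, a point or a joint stands for the part that bears it (a point fixed in the world has none). Each returns a list of dicts, best first, with "score" (0 to 1); they miss things now and then, are a little off and sometimes report something else, mostly with a low value. They report only what shows in the picture. A call takes as long as a camera call.
- spot_in(camera, target): "extent" ([left, top, right, bottom] in pixels, round what is visible of it).
- tip_of(camera, target): "centre" ([column, row] in pixels: a listed point, or the origin of a listed thing).
The state is a dict: "time_s": time; "joints": joint angles; "qd": joint speeds; "tau": joint torques, N m; "position": TCP position; "orientation": TCP orientation; "ft_force": force on the tool from outside, world axes, zero at the start; "wrist_torque": the same for the moment, N m; "finger_gap": finger opening in mm.
Only numpy, scipy, OpenCV 4.12 (cv2) and the standard library are available. Lean on these libraries where they do the work, as an engineer would, in place of code of your own. Each camera call takes 0.05 s, during which the arm holds its last target. There are 200 camera calls.

### The job

Two look-alike brass dowel pins sit in the jig block's cross holes: one can be driven out, the other is locked inside and has to stay. Stand the blue catch tray close against the block's left side, below the holes; then press the pins from the right with the orange punch to find the one that gives, never pressing a pin with more than 40 N, and drive that one right through so that it drops into the tray. Finally lay the punch back in its rest as it lay, and leave the pin in the tray, the tray where it caught it and everything else undisturbed.

Things in the scene. Friction and masses are not known exactly. Their poses are not given: they have to be found in the camera images.
- jig_block: Aluminium jig block, fixed to the worktop, 90 (x) x 44 (y) x 100 high, with a dark steel foot 102 (x) x 44 (y) x 10. Origin at the centre of its underside. Its y axis points left as the robot sees it (at yaw 0) and is the direction in which pins are driven. Two straight through-holes of 13.5 mm diameter run along its y axis, at x = -20 and x = +20 mm, 75 mm above the worktop; the right faces (entries) lie at y = -22 mm, the left faces (exits) at y = +22 mm
- hole_a (a point): centre of the entry mouth (right face) of hole a, the one nearer the robot; axes as the block's, so the drive goes along +y
- hole_b (a point): centre of the entry mouth (right face) of hole b, the one farther from the robot; axes as the block's
- pin_a: brass dowel pin in hole a, 12 mm diameter, 40 long with a thinner waist, 35 g; origin at its centre, its y axis along its length. Its ends start 2 mm inside either face. Which of the two pins is free changes from start to start and cannot be seen: the free one is held only by a sprung ball and gives at less than 12 N, goes easily after the first 11 mm and drops out on the left, landing within about 70 mm of the block; the locked one moves less than 3 mm and then stands firm
- pin_b: brass dowel pin in hole b, like pin a in every way
- tray_centre (a point): centre of the blue catch tray, loose, 160 g, open on top: 100 (x) x 84 (y) x 28 high, walls and floor 4 mm; this point is 14 mm above its underside. It is long enough in x to lie below both holes at once. Its grip lug stands on its +y side: the lug side faces away from the block when the tray stands at the block's left with its yaw the same as the block's
- tray_lug (a point): grip point of the tray's upright lug, 60 mm along +y from the tray's centre and 36 mm above its underside; the lug is 14 mm thick in x, 32 long in y and its top is 50 mm above the tray's underside; axes as the tray's
- punch_grip (a point): orange hand punch, loose, 130 g, lying level in its rest with its axis 40 mm above the worktop: square handle 18 x 18 x 70 mm along its y axis, then a round steel shank of 8 mm diameter and 62 mm length. This point lies in the handle on the punch's axis, 29 mm behind the handle's front end; +y points along the shank to the tip
- punch_tip (a point): flat end of the punch's shank, 91 mm along +y from the grip point
- rest_seat (a point): where the punch's grip point lies when the punch is in its rest: black plastic rest, fixed, 36 x 126 mm, its base 6 mm high, with one U-shaped cradle under the rear end of the handle (24 mm gap) and one under the shank (16 mm gap), their cheeks up to 48 mm above the worktop. +y is the way the punch points; between the cradles the handle is free to be gripped from above
- spanner: bystander: open-ended spanner lying flat, 30 x 137 x 8 mm, origin under its centre
- threadlock: bystander: small red bottle with a white nozzle, standing, 34 x 32 x 98 mm, origin under it
- grease_tin: bystander: round tin with a green lid, 69 mm across, 28 high, origin under its centre
- cover: bystander: grey moulded cover lying flat, 52 x 88 x 24 mm, origin under its centre

How it is judged (in metres and radians):
On the way, in this order (a step that is already met when the one before it is completed fails the run):
1. the catch tray stands flat on the worktop close against the block's left side, below both holes, with both pins still in the block (y of tray_centre in the frame of jig_block between 0.055 and 0.09 m and x of tray_centre in the frame of jig_block between -0.025 and 0.025 m and height (world z) of tray_centre below 0.018 m and angle between tray_centre's own z axis and vertical below 0.05 rad and y of pin_a in the frame of jig_block between -0.005 and 0.005 m and z of each of pin_a, pin_b in the frame of jig_block above 0.065 m and y of pin_b in the frame of jig_block between -0.005 and 0.005 m), for 0.2 s.
2. the free pin is pushed out to the left by the punch's shank in its hole (((y of pin_a in the frame of jig_block between 0.015 and 0.2 m and y of punch_tip in the frame of jig_block between -0.015 and 0.06 m and x of punch_tip in the frame of jig_block between -0.029 and -0.011 m and z of punch_tip in the frame of jig_block between 0.066 and 0.084 m and y of pin_b in the frame of jig_block between -0.005 and 0.005 m and z of pin_b in the frame of jig_block above 0.065 m) or (y of pin_b in the frame of jig_block between 0.015 and 0.2 m and y of punch_tip in the frame of jig_block between -0.015 and 0.06 m and x of punch_tip in the frame of jig_block between 0.011 and 0.029 m and z of punch_tip in the frame of jig_block between 0.066 and 0.084 m and y of pin_a in the frame of jig_block between -0.005 and 0.005 m and z of pin_a in the frame of jig_block above 0.065 m))).
3. the pin lies in the tray (((x of pin_a in the frame of tray_centre between -0.048 and 0.048 m and y of pin_a in the frame of tray_centre between -0.04 and 0.04 m and z of pin_a in the frame of tray_centre below 0.014 m and y of pin_b in the frame of jig_block between -0.005 and 0.005 m and z of pin_b in the frame of jig_block above 0.065 m) or (x of pin_b in the frame of tray_centre between -0.048 and 0.048 m and y of pin_b in the frame of tray_centre between -0.04 and 0.04 m and z of pin_b in the frame of tray_centre below 0.014 m and y of pin_a in the frame of jig_block between -0.005 and 0.005 m and z of pin_a in the frame of jig_block above 0.065 m))), for 0.2 s.
At the end, for the whole second after the job is handed in: The free pin lies still in the tray; the locked pin is in its hole within 5 mm; the tray stands flat, its centre 55 to 90 mm left of the block's middle and within 25 mm sideways; the punch lies in its rest pointing as before, within 15 mm and 0.1 rad (((x of pin_a in the frame of tray_centre between -0.048 and 0.048 m and y of pin_a in the frame of tray_centre between -0.04 and 0.04 m and z of pin_a in the frame of tray_centre below 0.014 m and linear speed of pin_a below 0.03 m/s and y of pin_b in the frame of jig_block between -0.005 and 0.005 m and z of pin_b in the frame of jig_block above 0.065 m) or (x of pin_b in the frame of tray_centre between -0.048 and 0.048 m and y of pin_b in the frame of tray_centre between -0.04 and 0.04 m and z of pin_b in the frame of tray_centre below 0.014 m and linear speed of pin_b below 0.03 m/s and y of pin_a in the frame of jig_block between -0.005 and 0.005 m and z of pin_a in the frame of jig_block above 0.065 m)) and y of tray_centre in the frame of jig_block between 0.055 and 0.09 m and x of tray_centre in the frame of jig_block between -0.025 and 0.025 m and height (world z) of tray_centre below 0.018 m and angle between tray_centre's own z axis and vertical below 0.05 rad and distance between punch_grip and rest_seat below 0.015 m and angle between the y axis of punch_grip and the y axis of rest_seat, either way round below 0.1 rad and y of punch_tip in the frame of rest_seat above 0.05 m); the robot touches nothing.
It fails at once if a pin is pressed with more than 40 N (contact force between punch and pin_a above 40 N or contact force between punch and pin_b above 40 N).
It fails at once if a pin falls beside the tray ((height (world z) of pin_a below 0.04 m and not (x of pin_a in the frame of tray_centre between -0.05 and 0.05 m and y of pin_a in the frame of tray_centre between -0.042 and 0.042 m)) or (height (world z) of pin_b below 0.04 m and not (x of pin_b in the frame of tray_centre between -0.05 and 0.05 m and y of pin_b in the frame of tray_centre between -0.042 and 0.042 m))).
It fails at once if the spanner, the red bottle, the tin or the cover is moved by more than 15 mm (distance of any of spanner, threadlock, grease_tin, cover from where it was at the start of the episode above 0.015 m).
It also fails if it takes over 56 s, if anything falls off the work surface, if the arm or the gripper's body presses on something with over 40 N, if the wrist force passes 120 N, or if a joint passes its speed limit or range.

## Working session

There is one attempt and no reset: what is moved stays moved. The work goes in short steps, Python scripts to look and compute and a tool call to move; the robot and the scene stay as the last step left them, time stands still between calls to the robot, and variables do not carry over. Pictures are saved under pics/ and viewed, about 8 in all and at most 12, crops included, and the job is handed in when it is done.

Besides the shell and the picture viewer there is one more tool, called after ">>>" as name(argument=value, ...), one argument or row to a line, values as JSON. drive_tool: Moves the arm, as the interface text tells. Its arguments: {"type":"object","properties":{"rows":{"type":"array"},"force":{"type":"number"}},"required":["rows"]}

```bash
mkdir -p pics; cat > h.py <<'E'
import numpy as np, cv2
from cell import manip, snapshot, camera_params, ticket, spot_in, tip_of
def ray(cam,px):
    p=camera_params(cam);K=np.array(p["intrinsics"]);T=np.array(p["cam_to_world"])
    d=np.linalg.inv(K)@[px[0],px[1],1];d=T[:3,:3]@[d[0],-d[1],-d[2]];return T[:3,3],d
def atz(cam,px,z):
    o,d=ray(cam,px);return (o+d*(z-o[2])/d[2]).round(1)
def proj(cam,P):
    p=camera_params(cam);K=np.array(p["intrinsics"]);T=np.array(p["cam_to_world"])
    c=T[:3,:3].T@(np.array(P)-T[:3,3]);q=K@[c[0],-c[1],-c[2]];return (q[:2]/q[2]).round(1)
def tri(a,b):
    A=[];B=[]
    for cam,px in (("scene",a),("top",b)):
        o,d=ray(cam,px);d=d/np.linalg.norm(d);M=np.eye(3)-np.outer(d,d);A.append(M);B.append(M@o)
    return np.linalg.lstsq(np.vstack(A),np.hstack(B),rcond=None)[0].round(1)
E
python3 - <<'E'
from h import *
a=snapshot("scene");b=snapshot("top")
cv2.imwrite("pics/s0.png",a);cv2.imwrite("pics/t0.png",b)
for c in("scene","top"):
    p=camera_params(c);print(c,np.round(p["cam_to_world"],2).tolist(),np.round(p["intrinsics"],1).tolist())
H=dict(jig_block=0,hole_a=75,hole_b=75,tray_centre=14,tray_lug=36,punch_grip=40,punch_tip=40,rest_seat=40,spanner=0,threadlock=0,grease_tin=0,cover=0)
for n,z in H.items():
    r={}
    for c in("scene","top"):
        for q in tip_of(c,n)[:2]:
            print(n,c,round(q["score"],2),np.round(q["centre"],1),atz(c,q["centre"],z)); r.setdefault(c,q["centre"])
    if len(r)==2: print("   tri",tri(r["scene"],r["top"]))
print(manip.state())
E
```

```text
scene [[-0.88, 0.19, -0.44, 182.9], [-0.48, -0.38, 0.79, 825.56], [-0.01, 0.91, 0.42, 432.76], [0.0, 0.0, 0.0, 1.0]] [[401.2, 0.0, 277.0], [0.0, 401.2, 207.4], [0.0, 0.0, 1.0]]
top [[0.02, 0.99, -0.17, 397.56], [-1.0, 0.01, -0.0, 143.79], [-0.0, 0.17, 0.99, 1152.18], [0.0, 0.0, 0.0, 1.0]] [[519.7, 0.0, 281.1], [0.0, 519.7, 212.9], [0.0, 0.0, 1.0]]
jig_block scene 0.93 [293.8 231.8] [533.4 109.    0. ]
jig_block top 0.55 [294.8 238.2] [534.6 115.6   0. ]
   tri [532.5 115.    3.4]
hole_a scene 0.81 [287.8 194.6] [562.7  81.2  75. ]
hole_a scene 0.78 [309.1 197. ] [514.1  71.9  75. ]
hole_a top 0.63 [308.4 245.5] [510.9  89.   75. ]
hole_a top 0.59 [303.6 222.1] [559.9  99.4  75. ]
   tri [529.4  98.7  86.3]
hole_b scene 0.81 [287.8 194.6] [562.7  81.2  75. ]
hole_b scene 0.78 [309.1 197. ] [514.1  71.9  75. ]
hole_b top 0.63 [308.4 245.5] [510.9  89.   75. ]
hole_b top 0.59 [303.6 222.1] [559.9  99.4  75. ]
   tri [529.4  98.7  86.3]
tray_centre scene 0.59 [292.3 266.3] [464.6 255.   14. ]
tray_centre scene 0.37 [303.9 200.6] [573.  -29.5  14. ]
tray_centre top 0.74 [230.4 274.6] [451
[... 1248 characters left out ...]
566.2  95.1   0. ]
   tri [405.8 147.9   0.6]
{'time_s': 1.3, 'joints': array([1.24300910e+00, 2.40595764e-01, 4.98544675e-03, 1.33518732e+00,
       3.74379151e-06, 1.57079029e+00]), 'qd': array([ 0.00045016, -0.00124831, -0.00025198,  0.00046781,  0.00174003,
       -0.00081498]), 'tau': array([-4.74956614e-04, -3.72213793e+01,  2.52691823e+01,  1.22121590e-03,
       -5.80256440e-06,  3.89720000e-06]), 'position': array([160.97247835, 473.37656348, 211.10301563]), 'orientation': array([-1.57079763e+00,  3.74379940e-06, -3.27781183e-01]), 'ft_force': array([0.36416067, 0.11502738, 0.27810492]), 'wrist_torque': array([ 0.03352157,  0.07646474, -0.03111767]), 'finger_gap': 85.38909651108847}
```

```bash
python3 - <<'E'
import cv2
b=cv2.imread("pics/t0.png")[110:330,170:420]
cv2.imwrite("pics/t0c.png",cv2.resize(b,None,fx=2.7,fy=2.7,interpolation=2)[:600])
a=cv2.imread("pics/s0.png")[140:340,220:440]
cv2.imwrite("pics/s0c.png",cv2.resize(a,None,fx=3,fy=3,interpolation=2))
E
```

```text
(no output)
```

View pics/t0c.png

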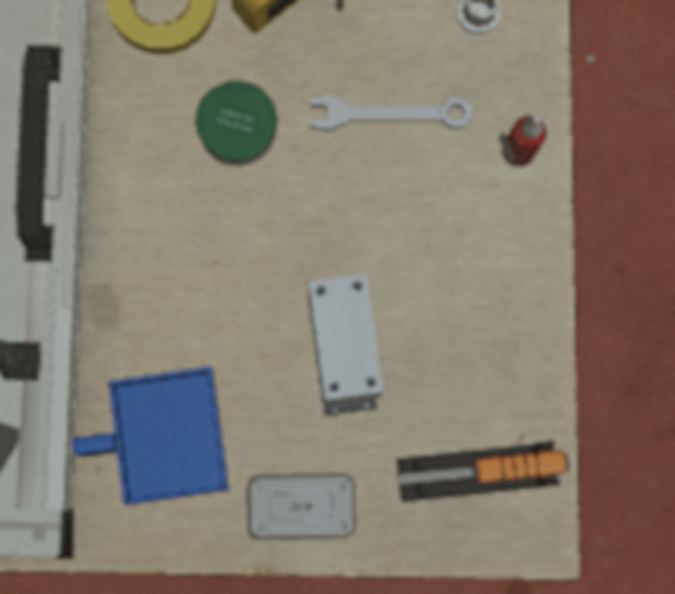

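View pics/s0c.png

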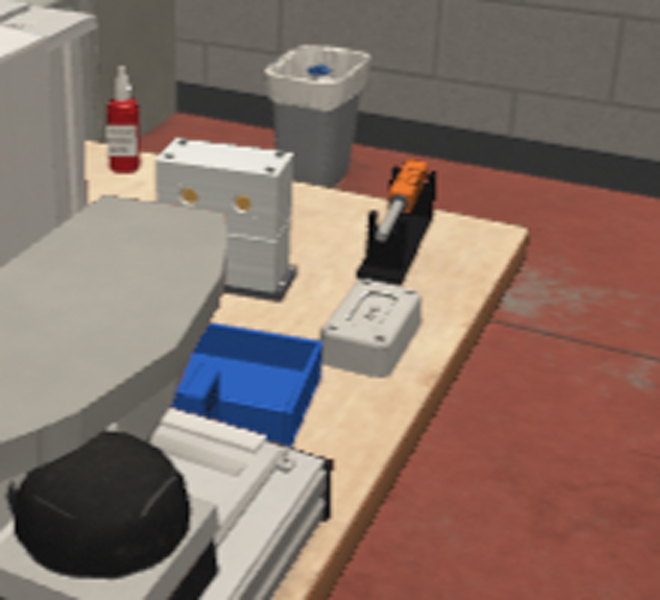

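```bash
python3 - <<'E'
from h import *
T=lambda x,y:(170+x/2.7,110+y/2.7)
S=lambda x,y:(220+x/3,140+y/3)
def quad(n,pts,z):
    P=np.array([atz("top",T(*p),z)[:2] for p in pts]);print(n,P.tolist(),P.mean(0).round(1));
    e=[P[(i+1)%4]-P[i] for i in range(4)]
    print([(round(float(np.hypot(*v)),1),round(float(np.degrees(np.arctan2(v[1],v[0]))),1)) for v in e])
quad("block",[(308,281),(366,275),(383,395),(323,402)],100)
quad("tray",[(110,382),(211,368),(228,489),(126,504)],28)
quad("rest",[(398,460),(555,443),(559,484),(402,500)],6)
print("punch",[atz("top",T(*p),40) for p in [(400,480),(567,463),(478,470)]])
print("lug",[atz("top",T(*p),50) for p in [(73,446),(117,443)]])
print("pins", [tri(S(*p),(0,0)) and 0 for p in []])
print("furn tri",tri(S(328,463),T(72,513)),tri(S(328,463),T(72,555)), tri(S(285,452),T(72,513)))
print("furn edge z0,z60", atz("top",T(80,400),0),atz("top",T(72,520),0),atz("top",T(80,200),60))
for c in("scene","top"):
    for n in ("pin_a","tray_lug","punch_grip","jig_block","tray_centre"):
        print(c,n,[(round(q["score"],2),np.round(q["extent"],0).tolist()) for q in spot_in(c,n)[:2]])
    print(c,[(round(q["score"],2),np.round(q["centre"],1).tolist()) for q in tip_of(c,"pin_a")[:2]])
cv2.imwrite("pics/s1.png",cv2.imread("pics/s0.png"))
E
```

```text
block [[572.2, 140.6], [577.5, 96.5], [486.4, 83.1], [480.5, 128.0]] [529.2 112. ]
[(44.4, -83.1), (92.1, -171.6), (45.3, 97.5), (92.6, 7.8)]
tray [[499.6, 298.1], [512.1, 217.3], [416.1, 201.4], [403.2, 281.8]] [457.8 249.7]
[(81.8, -81.2), (97.3, -170.6), (81.4, 99.1), (97.8, 9.6)]
rest [[441.8, 65.3], [457.5, -62.2], [424.5, -64.9], [409.8, 61.9]] [433.4   0. ]
[(128.5, -83.0), (33.1, -175.3), (127.6, 96.6), (32.2, 6.1)]
punch [array([425.,  66.,  40.]), array([440.2, -65.3,  40. ]), array([433.7,   4.7,  40. ])]
lug [array([447.1, 322.1,  50. ]), array([450. , 287.8,  50. ])]
pins []
furn tri [381.2 320.   25.1] [363.6 322.7  30.4] [392.6 323.   28.4]
furn edge z0,z60 [487. 326.   0.] [389.9 328.5   0. ] [641.5 323.1  60. ]
scene pin_a []
scene tray_lug [(0.94, [274.0, 247.0, 329.0, 285.0])]
scene punch_grip [(0.5, [348.0, 192.0, 361.0, 219.0]), (0.23, [273.0, 185.0, 323.0, 240.0])]
scene jig_block [(0.8, [270.0, 185.0, 320.0, 241.0])]
scene tray_centre [(0.71, [275.0, 247.0, 327.0, 288.0])]
scene [(0.34, [301.8, 201.0])]
top pin_a []
top tray_lug [(0.85, [198.0, 246.0, 254.0, 298.0])]
top punch_grip [(0.7, [320.0, 274.0, 378.0, 289.0])]
top jig_block [(0.89, [284.0, 211.0, 313.0, 264.0])]
top tray_centre [(0.79, [195.0, 248.0, 253.0, 298.0])]
top []
```

View pics/s0.png

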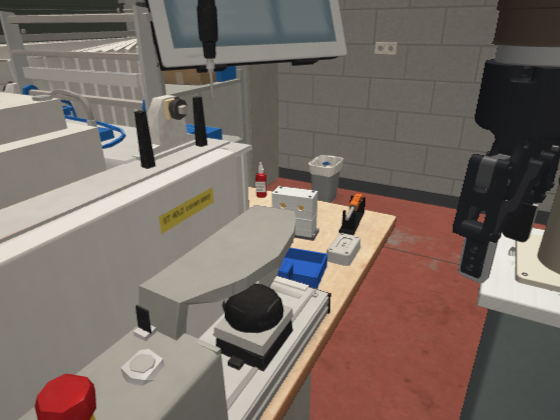

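View pics/t0.png

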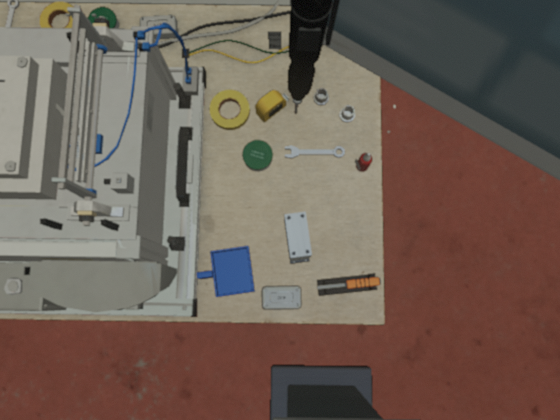

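>>> drive_tool(
  rows=[
    [8.5,[0,-3.8,0],[0,0,-7]],
    [8.5,[0,-7.6,0],[0,0,-14]],
    [8.5,[1,-11.4,0],[0,0,-21]],
    [8.5,[4,-14,0],[0,0,-28]],
    [8.5,[7.5,-16,0],[0,0,-35]],
  ],
  force=50,
)

```text
time_s: 2.32
position: [235.0, 311.1, 211.4]
orientation: [-1.571, 0.0, -0.941]
ft_force: [1.1, 0.0, 0.3]
finger_gap: 85.0
```

>>> drive_tool(
  rows=[
    [8.5,[4,0,0],[0,0,-7]],
    [8.5,[8,-0.1,0],[0,0,-14]],
    [8.5,[12,-0.2,-2],[0,0,-21]],
    [8.5,[16,-0.4,-4],[0,0,-27]],
    [8.5,[19,-0.6,-6],[0,0,-27]],
  ],
)

```text
time_s: 2.73
position: [427.6, 305.3, 152.2]
orientation: [-1.568, 0.002, -1.417]
ft_force: [0.2, 0.9, 0.4]
finger_gap: 84.8
```

>>> drive_tool(
  rows=[
    [6,[2.1,-0.1,-3],[0,0,0.5]],
    [6,[2.1,-0.1,-6.5],[0,0,0.5]],
    [6,[2.1,-0.1,-10],[0,0,0.5]],
    [6,[2.1,-0.1,-13.2],[0,0,0.5]],
    [6,[2.1,-0.1,-13.2],[0,0,0.5]],
  ],
)

```text
time_s: 3.15
position: [443.8, 300.7, 13.5]
orientation: [-1.58, -0.004, -1.409]
ft_force: [-1.6, -0.9, -1.0]
finger_gap: 60.0
```

```bash
python3 - <<'E'
from h import *
a=snapshot("scene")[170:330,220:400];b=snapshot("top")[190:330,150:300]
cv2.imwrite("pics/2.png",np.hstack([cv2.resize(a,(400,356)),cv2.resize(b,(381,356))]))
s=manip.state();print(s["position"],s["ft_force"],s["finger_gap"])
print(proj("top",[448.8,304.5,50]),proj("scene",[448.8,304.5,50]))
E
```

```text
[447.65442215 303.62116698  19.49675618] [ 0.47116561 -0.04769265  1.66466634] 59.978100316739045
[205.4 274.5] [287.8 265.2]
```

View pics/2.png

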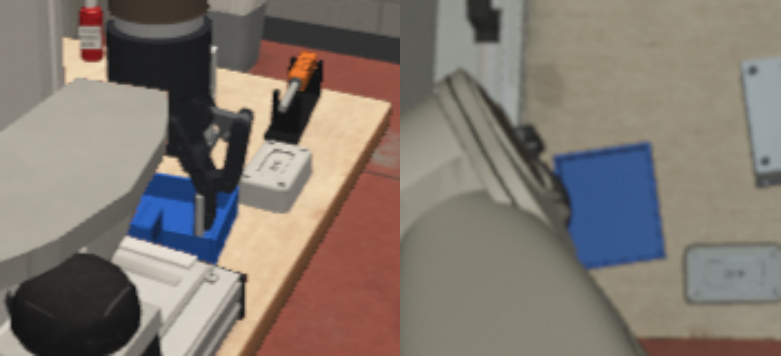

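>>> drive_tool(
  rows=[
    [0.5,[0,0,0],[0,0,0]],
    [0.5,[0,0,0],[0,0,0]],
    [0.5,[0,0,0],[0,0,0]],
    [0.5,[0,0,0],[0,0,0]],
    [0.5,[0,0,0],[0,0,0]],
  ],
)

```text
time_s: 3.67
position: [449.2, 304.9, 21.8]
orientation: [-1.566, 0.003, -1.408]
ft_force: [-0.4, -0.5, 7.0]
finger_gap: 12.4
```

>>> drive_tool(
  rows=[
    [0.5,[0,0,0],[0,0,0]],
    [0.5,[0,0,0.2],[0,0,0]],
    [0.5,[0,0,0.5],[0,0,0]],
    [0.5,[0,0,1],[0,0,0]],
    [0.5,[0,0,1],[0,0,0]],
  ],
)

```text
time_s: 4.08
position: [449.6, 305.1, 32.7]
orientation: [-1.565, 0.003, -1.408]
ft_force: [0.7, 0.1, -1.1]
finger_gap: 12.2
```

>>> drive_tool(
  rows=[
    [0.5,[1.5,0,0],[0,0,-0.5]],
    [0.5,[3.5,0,0],[0,0,-1]],
    [0.5,[5.5,-0.5,0],[0,0,-1.5]],
    [0.5,[6.4,-2,0],[0,0,-1.5]],
    [0.5,[6.4,-3.5,0],[0,0,-1.5]],
  ],
)

```text
time_s: 4.5
position: [516.0, 270.2, 32.7]
orientation: [-1.563, 0.003, -1.434]
ft_force: [0.5, 0.2, -1.8]
finger_gap: 12.1
```

```bash
python3 - <<'E'
from h import *
a=snapshot("scene")[170:330,220:400];b=snapshot("top")[190:330,190:340]
cv2.imwrite("pics/3.png",np.hstack([cv2.resize(a,(400,356)),cv2.resize(b,(381,356),interpolation=2)]))
s=manip.state();print(s["position"],s["ft_force"],s["finger_gap"])
E
```

```text
[512.59223875 267.23032668  31.97828098] [-0.39686798 -0.64521434 -1.5899395 ] 12.057439509776392
```

View pics/3.png

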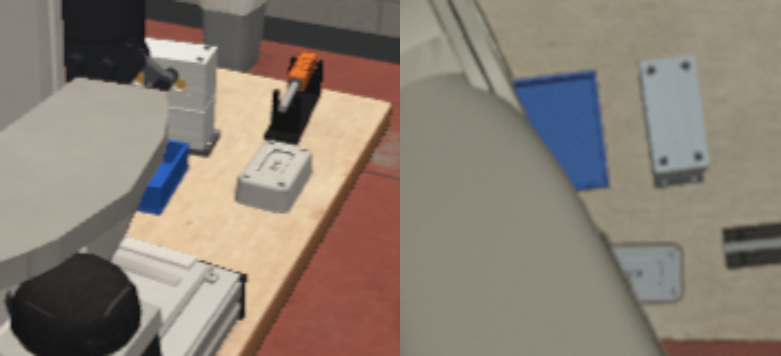

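>>> drive_tool(
  rows=[
    [0.5,[0,-1.5,0],[0,0,0]],
    [0.5,[0.1,-2.7,0],[0,0,0]],
    [0.5,[0.1,-3.3,-0.3],[0,0,0]],
    [0.5,[0.1,-3.3,-0.6],[0,0,0]],
    [0.5,[0.1,-3.3,-0.9],[0,0,0]],
  ],
)

```text
time_s: 5.02
position: [513.3, 234.2, 22.8]
orientation: [-1.569, 0.002, -1.438]
ft_force: [0.3, -0.3, -2.9]
finger_gap: 12.4
```

>>> drive_tool(
  rows=[
    [0.5,[0,0,-0.1],[0,0,0]],
    [0.5,[0,0,-0.1],[0,0,0]],
    [2.0,[0,0,-0.1],[0,0,0]],
    [4.0,[0,0,-0.1],[0,0,0]],
    [4.0,[0,0,-0.1],[0,0,0]],
  ],
)

```text
time_s: 5.43
position: [513.6, 234.8, 21.9]
orientation: [-1.568, 0.002, -1.437]
ft_force: [-0.7, -1.0, 0.7]
finger_gap: 39.9
```

```bash
python3 - <<'E'
from h import *
s=manip.state();print(s["position"],s["orientation"],s["ft_force"],s["finger_gap"])
E
```

```text
[513.56883567 234.82448827  21.9412697 ] [-1.56788121  0.00236694 -1.43702783] [-0.65962245 -1.03397286  0.70491488] 39.89142104565834
```

>>> drive_tool(
  rows=[
    [4,[0,0,3],[0,0,0]],
    [4,[0,0,7],[0,0,0]],
    [5,[0,0,11],[0,0,0]],
    [5,[-0.5,-2,15],[0,0,0]],
    [5,[-2,-6,16],[0,0,0]],
  ],
)

```text
time_s: 5.85
position: [499.9, 182.7, 187.1]
orientation: [-1.555, 0.006, -1.432]
ft_force: [1.9, 0.4, 0.5]
finger_gap: 50.2
```

>>> drive_tool(
  rows=[
    [5,[-3,-2,0],[0,0,0]],
    [5,[-6.5,-4,0],[0,0,-1]],
    [5,[-10,-6,0],[0,0,-1]],
    [5,[-13,-9,0],[0,0,-1]],
    [5,[-13,-13,0],[0,0,-1]],
  ],
)

```text
time_s: 6.27
position: [364.4, 53.1, 186.8]
orientation: [-1.558, 0.008, -1.444]
ft_force: [1.0, -0.6, -0.0]
finger_gap: 49.9
```

```bash
python3 - <<'E'
from h import *
a=snapshot("scene");b=snapshot("top")
cv2.imwrite("pics/s4.png",a);cv2.imwrite("pics/t4.png",b)
s=manip.state();print(s["position"],s["orientation"],s["ft_force"],s["finger_gap"])
cv2.imwrite("pics/4.png",np.vstack([np.hstack([cv2.resize(a[175:265,255:385],(520,360),interpolation=2)]),np.hstack([cv2.resize(b[200:250,240:370],(520,200),interpolation=2)])]))
for n in("tray_centre","punch_grip","punch_tip"):
    print(n,[(q["score"],q["centre"]) for c in("scene","top") for q in tip_of(c,n)[:1]])
E
```

```text
[368.68593454  48.52263311 187.62391084] [-1.55358037  0.00456193 -1.4572771 ] [0.02074875 0.85173605 0.4858803 ] 49.893666893863355
tray_centre [(0.61, [280.7, 242.4])]
punch_grip [(0.62, [355.0, 202.2]), (0.77, [358.3, 284.5])]
punch_tip [(0.75, [343.4, 218.2]), (0.59, [316.6, 287.2])]
```

View pics/4.png

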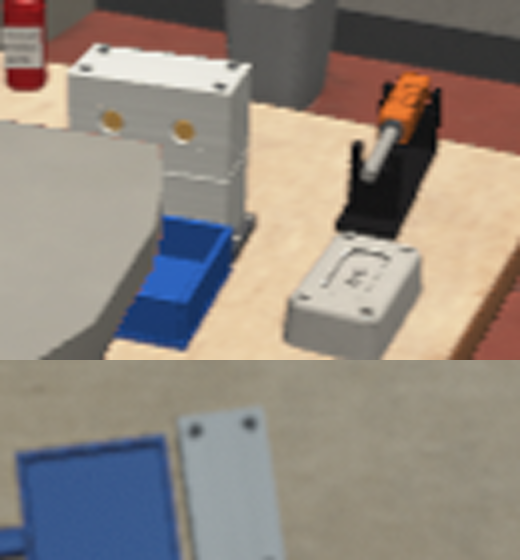

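```bash
cat >> h.py <<'E'
def aim(pos,yaw):
    "shift cm and rotvec deg from the state to TCP pos, level tool with world yaw"
    from scipy.spatial.transform import Rotation as R
    s=manip.state();r=R.from_euler("xyz",[-np.pi/2,0,yaw])*R.from_euler("xyz",s["orientation"]).inv()
    print("at",s["position"].round(1),"ori",s["orientation"].round(3),"f",s["ft_force"].round(1),"gap",round(s["finger_gap"],1),"t",s["time_s"])
    print("shift cm",((np.array(pos)-s["position"])/10).round(2),"turn deg",np.degrees(r.as_rotvec()).round(1))
E
python3 - <<'E'
from h import *
from scipy.optimize import least_squares
g=cv2.cvtColor(cv2.imread("pics/t0.png"),cv2.COLOR_BGR2GRAY)
T=lambda x,y:np.array((170+x/2.7,110+y/2.7))-0.3
S=lambda x,y:np.array((255+x/4,175+y/4))-0.4
top=[T(*p) for p in[(308,281),(366,275),(383,395),(323,402)]]
cor=[(45,22,100),(45,-22,100),(-45,-22,100),(-45,22,100)]
sc=[(S(112,121),(20,22,75)),(S(183,131),(-20,22,75)),(S(100,44),(45,-22,100)),(S(250,66),(-45,-22,100)),(S(243,97),(-45,22,100)),(S(69,78),(45,22,100))]
tp=list(zip(top,cor))
def w(p,l):
    c,s=np.cos(p[2]),np.sin(p[2]);return [p[0]+c*l[0]-s*l[1],p[1]+s*l[0]+c*l[1],l[2]]
def fit(obs):
    f=lambda p:np.concatenate([proj(c,w(p,l))-px for c,px,l in obs])
    r=least_squares(f,[530,112,.13],x_scale=[1,1,.01],diff_step=1e-3);print(r.x.round(3),r.fun.reshape(-1,2).round(1).tolist());return r.x
a=[("top",p,l) for p,l in tp];b=[("scene",p,l) for p,l in sc]
fit(a);fit(b);p=fit(a+b)
print("holes",np.round(w(p,(-20,-22,75)),1),np.round(w(p,(20,-22,75)),1))
print("punch grip/tip tri",tri([355,202.2],[358.3,284.5]),tri([343.4,218.2],[316.6,287.2]))
# orange handle mask in top
b=cv2.imread("pics/t4.png");h=cv2.cvtColor(b,cv2.COLOR_BGR2HSV);m=cv2.inRange(h,(5,150,100),(22,255,255));m[:265]=0;m[300:]=0;m[:,:330]=0
q=cv2.minAreaRect(cv2.findNonZero(m));print(q);bx=cv2.boxPoints(q);print([atz("top",x,45).tolist() for x in bx])
aim([435.5,-18,21],-np.pi/2+np.radians(6.7))
E
```

```text
[5.29630e+02 1.12572e+02 1.30000e-01] [[0.4, 0.7], [0.2, 0.4], [-0.6, -0.4], [0.1, -0.5]]
[5.28091e+02 1.13245e+02 1.29000e-01] [[0.5, 0.6], [0.6, 0.7], [-0.2, 0.1], [1.5, -0.2], [-2.6, -0.2], [0.1, -1.1]]
[5.28890e+02 1.12578e+02 1.30000e-01] [[0.4, 1.0], [0.2, 0.8], [-0.6, -0.1], [0.1, -0.2], [0.4, 0.3], [0.4, 0.5], [-0.4, 0.0], [1.3, -0.4], [-2.8, -0.3], [0.0, -1.2]]
holes [511.9  88.2  75. ] [551.6  93.4  75. ]
punch grip/tip tri [434.3 -18.4  42.2] [429.   70.2  40.5]
((362.4146728515625, 282.231689453125), (8.724091529846191, 31.693851470947266), 83.6598129272461)
[[442.8, 7.1, 45.0], [451.1, -59.6, 45.0], [433.0, -61.4, 45.0], [424.6, 5.2, 45.0]]
at [370.5  53.8 187.1] ori [-1.555  0.007 -1.447] f [ 0.6 -0.  -0.1] gap 50.0 t 6.6667
shift cm [  6.5   -7.18 -16.61] turn deg [-0.5  0.9 -0.4]
```

>>> drive_tool(
  rows=[
    [5,[2.5,-3,0],[-0.5,0.9,-0.3]],
    [5,[5,-6,-2],[-0.5,0.9,-0.3]],
    [5,[6.5,-7.4,-5],[-0.5,0.9,-0.3]],
    [5,[6.5,-7.4,-8],[-0.5,0.9,-0.3]],
    [5,[6.5,-7.4,-10],[-0.5,0.9,-0.3]],
  ],
)

```text
time_s: 7.08
position: [435.6, -19.7, 84.1]
orientation: [-1.574, 0.0, -1.452]
ft_force: [-1.0, -0.1, -0.2]
finger_gap: 49.9
```

```bash
python3 - <<'E'
from h import *
a=snapshot("scene")[170:250,310:410];b=snapshot("top")[250:320,300:400]
cv2.imwrite("pics/5.png",np.hstack([cv2.resize(a,(400,320),interpolation=2),cv2.resize(b,(400,280),interpolation=2)[:,:] if 0 else cv2.resize(b,(400,320),interpolation=2)]))
aim([436,-20,21],-np.pi/2+np.radians(6.9))
E
```

```text
at [432.5 -19.1  83.3] ori [-1.580e+00  1.000e-03 -1.451e+00] f [-0.   0.2  0.1] gap 50.1 t 7.1833
shift cm [ 0.35 -0.09 -6.23] turn deg [-0.  -0.5  0. ]
```

View pics/5.png

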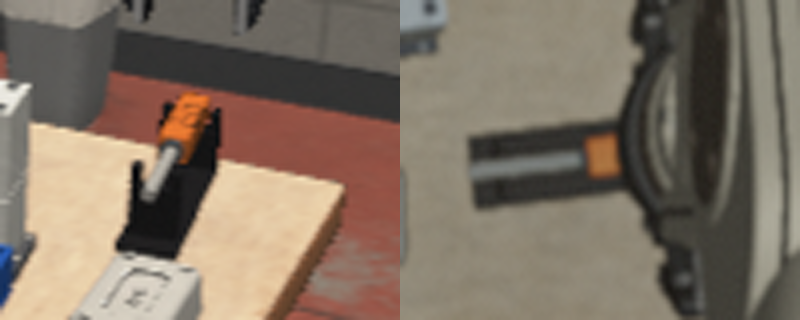

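>>> drive_tool(
  rows=[
    [5,[0.3,-0.1,-2.5],[0,-0.4,0]],
    [5,[0.3,-0.1,-5],[0,-0.4,0]],
    [5,[0.3,-0.1,-6.2],[0,-0.4,0]],
    [5,[0.3,-0.1,-6.2],[0,-0.4,0]],
    [5,[0.3,-0.1,-6.2],[0,-0.4,0]],
  ],
  force=60,
)

```text
time_s: 7.6
position: [436.1, -19.2, 22.0]
orientation: [-1.573, 0.001, -1.449]
ft_force: [-0.8, 0.2, 0.7]
finger_gap: 50.1
```

>>> drive_tool(
  rows=[
    [0.5,[0,0,0],[0,0,0]],
    [0.5,[0,0,0],[0,0,0]],
    [0.5,[0,0,0],[0,0,0]],
    [0.5,[0,0,0],[0,0,0]],
    [0.5,[0,0,0],[0,0,0]],
  ],
)

```text
time_s: 8.02
position: [437.8, -18.9, 23.8]
orientation: [-1.569, 0.001, -1.449]
ft_force: [0.2, 1.7, 5.4]
finger_gap: 15.6
```

```bash
python3 - <<'E'
from h import *
aim([436,-20,21],-np.pi/2+np.radians(6.9))
E
```

```text
at [437.8 -18.9  23.8] ori [-1.569e+00  1.000e-03 -1.449e+00] f [0.2 1.7 5.4] gap 15.6 t 8.0167
shift cm [-0.18 -0.11 -0.28] turn deg [-0.   0.1 -0.1]
```

>>> drive_tool(
  rows=[
    [0.5,[0,0,0.5],[0,0,0]],
    [0.5,[0,0,2],[0,0,0]],
    [0.5,[0,-0.5,4],[0,0,0]],
    [0.5,[1,-0.8,5],[0,0,0]],
    [0.5,[3,-0.8,5],[0,0,0]],
  ],
)

```text
time_s: 8.43
position: [467.9, -27.5, 76.8]
orientation: [-1.567, -0.0, -1.449]
ft_force: [0.8, -1.0, -2.2]
finger_gap: 15.3
```

>>> drive_tool(
  rows=[
    [0.5,[2,0,0],[0,0,0]],
    [0.5,[4,0,-0.5],[0,0,0]],
    [0.5,[5.5,0,-1],[0,0,0]],
    [0.5,[5.7,0,-1.5],[0,0,0]],
    [0.5,[5.7,0,-1.5],[0,0,0]],
  ],
)

```text
time_s: 8.85
position: [524.6, -27.5, 61.1]
orientation: [-1.568, -0.0, -1.449]
ft_force: [-0.3, -0.5, -0.8]
finger_gap: 15.5
```

```bash
python3 - <<'E'
from h import *
a=snapshot("scene");b=snapshot("top")
cv2.imwrite("pics/s6.png",a);cv2.imwrite("pics/t6.png",b)
cv2.imwrite("pics/6.png",np.vstack([cv2.resize(a[170:240,260:390],(650,350),interpolation=2),cv2.resize(b[215:265,270:400],(650,250),interpolation=2)]))
aim([527.2,-26,58.8],-np.pi/2+.132)
for c in("scene","top"):print([(q["score"],np.round(q["centre"],1)) for q in tip_of(c,"punch_tip")[:2]])
E
```

```text
at [523.4 -27.5  61.5] ori [-1.569  0.    -1.449] f [ 0.   0.2 -1.8] gap 15.5 t 8.95
shift cm [ 0.38  0.15 -0.27] turn deg [-0.   0.1  0.6]
[(0.46, array([309.5, 195.6])), (0.23, array([353. , 200.6]))]
[(0.63, array([319.2, 246.8]))]
```

View pics/6.png

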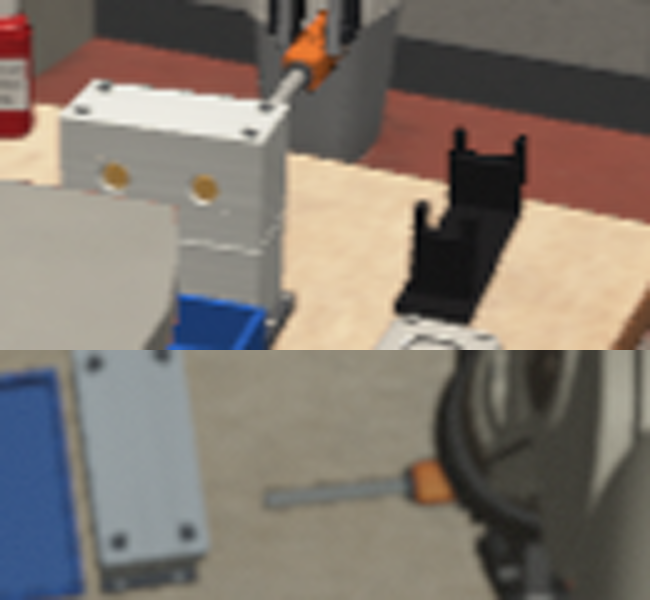

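```bash
python3 - <<'E'
from h import *
b=cv2.imread("pics/t6.png").astype(float)
# shank: distance from background colour (per-column background), centroid
pts=[]
for c in range(325,350):
    col=b[232:258,c];bg=np.vstack([col[:4],col[-4:]]).mean(0);d=np.linalg.norm(col-bg,axis=1);d=np.clip(d-8,0,None)
    pts.append((c,(d*np.arange(232,258)).sum()/d.sum(),d.sum()))
pts=np.array(pts);print(pts[::4].round(2).tolist())
row=b[240:250].sum(2)
W=np.array([atz("top",p[:2],77.7)[:2] for p in pts]);k=np.polyfit(W[:,1],W[:,0],1);print("shank x=%.4f*y+%.2f"%tuple(k),"resid",np.std(W[:,0]-np.polyval(k,W[:,1])))
# tip column: profile along the shank
l=np.polyfit(pts[:,0],pts[:,1],1)
pr=[np.linalg.norm(b[int(round(np.polyval(l,c))),c]-b[235,c]) for c in range(312,332)];print(np.round(pr).astype(int).tolist())
# block long edges at top z=100: bright top vs rest; per row find max gradient
g=b.sum(2)
for name,(lo,hi),sg in(("left",(280,296),1),("right",(303,316),-1)):
    E=[]
    for r in range(220,256):
        # predicted col shift
        gr=np.gradient(cv2.GaussianBlur(g,(3,3),0.6)[r,lo:hi])*sg;i=int(np.argmax(gr))
        if 0<i<len(gr)-1:
            den=gr[i-1]-2*gr[i]+gr[i+1];E.append((lo+i+.5*(gr[i-1]-gr[i+1])/den,r))
    P=np.array([atz("top",e,100)[:2] for e in E]);k=np.polyfit(P[:,0],P[:,1],1)
    for _ in range(3):
        r_=abs(P[:,1]-np.polyval(k,P[:,0]));P=P[r_<max(1.0,1.5*np.median(r_))];k=np.polyfit(P[:,0],P[:,1],1)
    print(name,"y=%.4f*x+%.1f"%tuple(k),len(P),"y at 529:",np.polyval(k,529).round(2))
print("TCP px proj tip", proj("top",[523.4-.121*90,-27.5+.9926*90,77.7]))
E
```

```text
[[325.0, 244.44, 155.56], [329.0, 244.1, 119.92], [333.0, 243.22, 151.22], [337.0, 243.02, 121.28], [341.0, 242.68, 111.13], [345.0, 242.39, 164.02], [349.0, 241.52, 141.73]]
shank x=-0.1367*y+520.46 resid 0.329445252891802
[6, 9, 6, 1, 1, 3, 2, 2, 3, 6, 28, 47, 36, 31, 29, 30, 34, 33, 35, 32]
left y=0.1501*x+54.0 20 y at 529: 133.42
right y=0.1441*x+13.3 23 y at 529: 89.57
TCP px proj tip [321.6 244.8]
```

```bash
python3 - <<'E'
from h import *
for f in("t0","t4","t6"):
    g=cv2.imread(f"pics/{f}.png").astype(float).sum(2)
    C=[]
    for x,y in[(320,291),(357,286),(371,382),(334,387)]:
        u,v=170+x/2.7,110+y/2.7;r,c=int(round(v)),int(round(u))
        for _ in range(2):
            w=g[r-3:r+4,c-3:c+4];d=np.clip(np.percentile(w,70)-20-w,0,None);yy,xx=np.mgrid[r-3:r+4,c-3:c+4];p=((d*xx).sum()/d.sum(),(d*yy).sum()/d.sum());r,c=int(round(p[1])),int(round(p[0]))
        C.append(atz("top",p,100)[:2])
    C=np.array(C);print(f,C.tolist(),"mean",C.mean(0).round(2),"yaw",[np.round(np.arctan2(*(C[i]-C[j])[::-1]),3) for i,j in((0,3),(1,2))],[round(float(np.hypot(*(C[i]-C[j]))),1) for i,j in((0,1),(0,3),(1,2))])
    # near end & far end edges: along centre line cols
    E=[]
    for c in range(293,300):
        col=g[205:222,c-2];gr=np.gradient(col);i=int(np.argmax(gr));den=gr[i-1]-2*gr[i]+gr[i+1];far=205+i+.5*(gr[i-1]-gr[i+1])/den
        col=g[250:266,c+5];gr=-np.gradient(col);i=int(np.argmax(gr));den=gr[i-1]-2*gr[i]+gr[i+1];near=250+i+.5*(gr[i-1]-gr[i+1])/den
        E.append((atz("top",(c-2,far),100)[0],atz("top",(c+5,near),100)[0]))
    print(np.round(E,1).tolist(),np.median(E,0),np.median(E,0).mean())
aim([527.2,-26,58.8],-np.pi/2+.132)
E
```

```text
t0 [[565.5, 132.2], [569.9, 104.0], [496.7, 93.1], [492.3, 121.3]] mean [531.1  112.65] yaw [np.float64(0.148), np.float64(0.148)] [28.5, 74.0, 74.0]
[[574.9, 485.3], [575.2, 485.5], [575.4, 486.1], [576.4, 486.4], [576.8, 486.6], [576.8, 486.8], [576.9, 487.1]] [576.4 486.4] 531.4
t4 [[565.5, 132.2], [569.9, 104.0], [496.7, 93.1], [492.3, 121.3]] mean [531.1  112.65] yaw [np.float64(0.148), np.float64(0.148)] [28.5, 74.0, 74.0]
[[575.1, 485.3], [575.1, 485.5], [575.5, 486.1], [576.3, 486.4], [576.8, 486.6], [577.0, 486.8], [576.6, 487.0]] [576.3 486.4] 531.3499999999999
t6 [[565.5, 132.2], [569.9, 103.9], [496.7, 93.1], [492.3, 121.3]] mean [531.1  112.62] yaw [np.float64(0.148), np.float64(0.146)] [28.6, 74.0, 74.0]
[[574.8, 485.4], [574.9, 485.6], [575.6, 486.0], [576.1, 486.4], [576.7, 486.6], [576.9, 486.9], [577.0, 487.1]] [576.1 486.4] 531.25
at [523.8 -27.5  61.9] ori [-1.568 -0.    -1.449] f [-0.6 -0.5 -1.5] gap 15.7 t 9.05
shift cm [ 0.34  0.15 -0.31] turn deg [-0.   0.2  0.6]
```

>>> drive_tool(
  rows=[
    [0.5,[0.3,0.4,-0.2],[0,0.1,0.5]],
    [0.5,[0.5,0.8,-0.3],[0,0.1,0.9]],
    [0.5,[0.5,1.2,-0.3],[0,0.1,0.9]],
    [0.5,[0.5,1.6,-0.3],[0,0.1,0.9]],
    [0.5,[0.5,1.6,-0.3],[0,0.1,0.9]],
  ],
)

```text
time_s: 9.47
position: [528.7, -10.5, 59.0]
orientation: [-1.57, 0.0, -1.432]
ft_force: [-0.1, 0.5, -1.2]
finger_gap: 15.5
```

```bash
cat >> h.py <<'E'
def shank(c0,c1,z,name):
    b=snapshot("top");cv2.imwrite(f"pics/{name}.png",b);b=b.astype(float);P=[]
    for c in range(c0,c1):
        col=b[225:265,c];bg=np.vstack([col[:4],col[-4:]]).mean(0);d=np.linalg.norm(col-bg,axis=1);d=np.clip(d-12,0,None)
        P.append(atz("top",(c,(d*np.arange(225,265)).sum()/d.sum()),z)[:2])
    P=np.array(P);k=np.polyfit(P[:,1],P[:,0],1);print("shank x=%.3f*y+%.2f"%tuple(k),np.std(P[:,0]-np.polyval(k,P[:,1])).round(2))
E
python3 - <<'E'
from h import *
shank(321,342,75,"t7")
s=manip.state();p=s["position"];y=s["orientation"][2]+np.pi/2;print("TCP line: x=%.3f*y+%.2f"%(-np.tan(y),p[0]+np.tan(y)*p[1]))
# hole axis as the camera sees the block (z100 points), yaw .147
c=np.array([531.15,112.5]);
for n,s_ in(("a",-20),("b",20)):
    m=c+s_*np.array([np.cos(.147),np.sin(.147)]);print(n,"cam axis x=%.3f*y+%.2f"%(-np.tan(.147),m[0]+np.tan(.147)*m[1]))
aim([528.5,-11.2,58.8],-np.pi/2+.138)
E
```

```text
shank x=-0.172*y+528.26 0.38
TCP line: x=-0.139*y+527.19
a cam axis x=-0.148*y+527.59
b cam axis x=-0.148*y+568.03
at [528.7 -10.9  59. ] ori [-1.57   0.    -1.433] f [-0.2  0.  -0.5] gap 15.5 t 9.5167
shift cm [-0.02 -0.03 -0.02] turn deg [-0.   0.1 -0. ]
```

>>> drive_tool(
  rows=[
    [0.5,[0.0,0.3,0],[0,0,0]],
    [0.5,[-0.04,0.6,0],[0,0,0]],
    [0.5,[-0.07,0.8,0],[0,0,0]],
    [0.5,[-0.09,0.95,0],[0,0,0]],
    [0.5,[-0.09,0.95,0],[0,0,0]],
  ],
)

```text
time_s: 9.93
position: [527.7, -1.1, 59.0]
orientation: [-1.57, 0.0, -1.432]
ft_force: [0.6, 0.0, -1.4]
finger_gap: 15.2
```

>>> drive_tool(
  rows=[
    [0.5,[-0.01,0.1,0],[0,0,0]],
    [0.5,[-0.03,0.2,0],[0,0,0]],
    [0.5,[-0.03,0.2,0],[0,0,0]],
  ],
)

```text
time_s: 10.18
position: [527.4, 1.0, 59.0]
orientation: [-1.57, 0.0, -1.432]
ft_force: [-0.4, -0.1, -1.7]
finger_gap: 15.6
```

>>> drive_tool(
  rows=[
    [0.5,[-0.01,0.1,0],[0,0,0]],
    [0.5,[-0.02,0.15,0],[0,0,0]],
    [0.5,[-0.02,0.15,0],[0,0,0]],
  ],
)

```text
time_s: 10.43
position: [527.3, 2.1, 59.0]
orientation: [-1.57, -0.001, -1.432]
ft_force: [0.1, -1.0, -0.7]
finger_gap: 15.6
```

>>> drive_tool(
  rows=[
    [0.5,[-0.01,0.1,0],[0,0,0]],
    [0.5,[-0.02,0.15,0],[0,0,0]],
    [0.5,[-0.02,0.15,0],[0,0,0]],
  ],
)

```text
time_s: 10.68
position: [527.3, 2.3, 59.2]
orientation: [-1.569, -0.004, -1.433]
ft_force: [0.7, -5.4, -1.2]
finger_gap: 15.5
```

>>> drive_tool(
  rows=[
    [0.5,[-0.03,0.2,0],[0,0,0]],
    [0.5,[-0.04,0.3,0],[0,0,0]],
    [0.5,[-0.04,0.3,0],[0,0,0]],
  ],
)

```text
time_s: 10.93
position: [527.1, 4.0, 59.4]
orientation: [-1.569, -0.006, -1.434]
ft_force: [0.3, -4.5, -1.1]
finger_gap: 15.3
```

>>> drive_tool(
  rows=[
    [0.5,[-0.03,0.2,0],[0,0,0]],
    [0.5,[-0.04,0.3,0],[0,0,0]],
    [0.5,[-0.04,0.3,0],[0,0,0]],
  ],
)

```text
time_s: 11.18
position: [526.9, 5.5, 59.6]
orientation: [-1.569, -0.009, -1.435]
ft_force: [-0.2, -5.0, -1.1]
finger_gap: 15.2
```

>>> drive_tool(
  rows=[
    [0.5,[-0.03,0.2,-0.04],[0,0.2,0]],
    [0.5,[-0.04,0.35,-0.06],[0,0.4,0.1]],
    [0.5,[-0.04,0.35,-0.06],[0,0.4,0.1]],
  ],
)

```text
time_s: 11.43
position: [526.6, 7.8, 59.1]
orientation: [-1.576, -0.011, -1.434]
ft_force: [-0.1, -5.0, -0.6]
finger_gap: 15.5
```

```bash
python3 - <<'E'
from h import *
s=manip.state();p=s["position"];aim([528.7-.139*(p[1]+10.9),p[1]+5,59],-np.pi/2+.138)
b=snapshot("scene");cv2.imwrite("pics/8.png",cv2.resize(b[180:235,265:375],(770,385),interpolation=2))
E
```

```text
at [526.6   7.8  59.1] ori [-1.576 -0.011 -1.434] f [-0.1 -5.  -0.6] gap 15.5 t 11.4333
shift cm [-0.05  0.5  -0.01] turn deg [ 0.7 -0.2  0.1]
```

View pics/8.png

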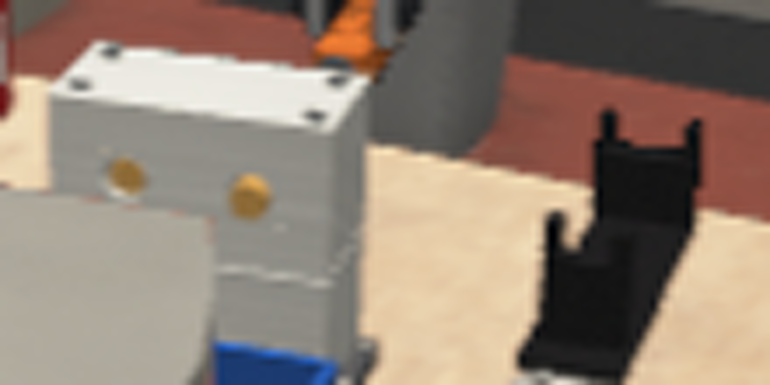

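>>> drive_tool(
  rows=[
    [0.5,[-0.03,0.2,0],[0.2,0,0]],
    [0.5,[-0.05,0.4,0],[0.4,-0.1,0]],
    [0.5,[-0.08,0.6,0],[0.5,-0.1,0]],
    [0.5,[-0.1,0.7,0],[0.5,-0.1,0]],
  ],
)

```text
time_s: 11.82
position: [525.6, 14.8, 59.1]
orientation: [-1.573, -0.002, -1.435]
ft_force: [0.2, -0.0, -2.0]
finger_gap: 15.6
```

>>> drive_tool(
  rows=[
    [0.5,[-0.03,0.2,0],[0,0,0]],
    [0.5,[-0.05,0.4,0],[0,0,0]],
    [0.5,[-0.08,0.6,0],[0,0,0]],
    [0.5,[-0.09,0.65,0],[0,0,0]],
  ],
)

```text
time_s: 12.15
position: [524.5, 22.1, 59.1]
orientation: [-1.573, -0.001, -1.434]
ft_force: [0.5, -0.6, -1.6]
finger_gap: 15.6
```

```bash
python3 - <<'E'
from h import *
s=manip.state();p=s["position"];aim([528.7-.139*(p[1]+10.9),p[1]+5,59],-np.pi/2+.138)
E
```

```text
at [524.5  22.1  59.1] ori [-1.573e+00 -1.000e-03 -1.434e+00] f [ 0.5 -0.6 -1.6] gap 15.6 t 12.15
shift cm [-0.04  0.5  -0.01] turn deg [ 0.1 -0.1  0.1]
```

>>> drive_tool(
  rows=[
    [0.5,[-0.05,0.2,0],[0,0,0]],
    [0.5,[-0.07,0.4,0],[0,0,0]],
    [0.5,[-0.1,0.6,0],[0,0,0]],
    [0.5,[-0.13,0.8,0],[0,0,0]],
  ],
)

```text
time_s: 12.48
position: [523.2, 30.5, 59.1]
orientation: [-1.573, -0.001, -1.434]
ft_force: [0.0, -0.7, -1.0]
finger_gap: 15.3
```

>>> drive_tool(
  rows=[
    [0.5,[-0.03,0.2,0],[0,0,0]],
    [0.5,[-0.05,0.4,0],[0,0,0]],
    [0.5,[-0.07,0.5,0],[0,0,0]],
    [0.5,[-0.07,0.5,0],[0,0,0]],
  ],
)

```text
time_s: 12.82
position: [522.5, 35.8, 59.1]
orientation: [-1.573, -0.0, -1.433]
ft_force: [0.1, -0.6, -1.3]
finger_gap: 15.8
```

```bash
python3 - <<'E'
from h import *
s=manip.state();p=s["position"];aim([528.7-.139*(p[1]+10.9),p[1]+5,59],-np.pi/2+.138)
a=snapshot("scene");b=snapshot("top")
cv2.imwrite("pics/9.png",np.hstack([cv2.resize(a[180:260,265:345],(400,400),interpolation=2),cv2.resize(b[205:275,230:300],(400,400),interpolation=2)]))
E
```

```text
at [522.5  35.8  59.1] ori [-1.573 -0.    -1.433] f [ 0.1 -0.6 -1.3] gap 15.8 t 12.8167
shift cm [-0.02  0.5  -0.01] turn deg [ 0.  -0.1  0. ]
```

View pics/9.png

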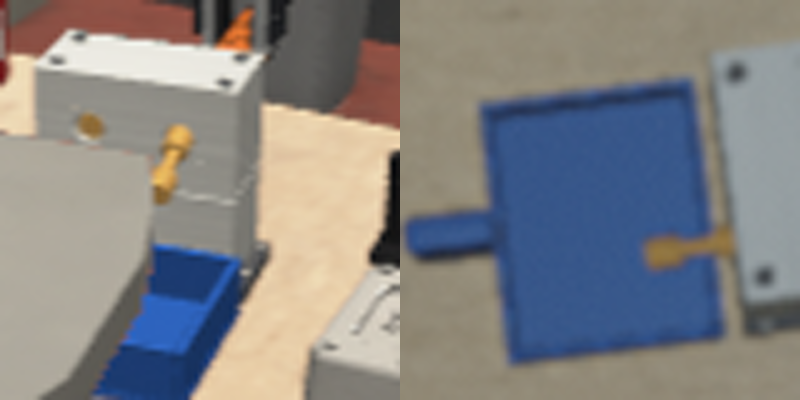

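>>> drive_tool(
  rows=[
    [0.5,[-0.03,0.2,0],[0,0,0]],
    [0.5,[-0.06,0.4,0],[0,0,0]],
    [0.5,[-0.08,0.6,0],[0,0,0]],
    [0.5,[-0.11,0.8,0],[0,0,0]],
    [0.5,[-0.11,0.8,0],[0,0,0]],
  ],
)

```text
time_s: 13.33
position: [521.3, 44.0, 59.0]
orientation: [-1.574, -0.0, -1.433]
ft_force: [-0.1, -0.3, -1.1]
finger_gap: 15.7
```

```bash
python3 - <<'E'
from h import *
s=manip.state();p=s["position"];aim([528.7-.139*(p[1]+10.9),p[1]+5,59],-np.pi/2+.138)
a=snapshot("scene");b=snapshot("top")
cv2.imwrite("pics/10.png",np.hstack([cv2.resize(a[180:260,265:345],(400,400),interpolation=2),cv2.resize(b[205:275,230:300],(400,400),interpolation=2)]))
h=cv2.cvtColor(b[200:280,225:300],cv2.COLOR_BGR2HSV);m=cv2.inRange(h,(12,120,90),(30,255,255));q=cv2.findNonZero(m)
if q is not None: print(len(q),q.reshape(-1,2).min(0)+[225,200],q.reshape(-1,2).max(0)+[225,200],atz("top",q.reshape(-1,2).mean(0)+[225,200],10))
E
```

```text
at [521.3  44.   59. ] ori [-1.574 -0.    -1.433] f [-0.1 -0.3 -1.1] gap 15.7 t 13.3333
shift cm [-0.02  0.5  -0.  ] turn deg [ 0.  -0.2  0. ]
12 [280 248] [282 252] [506.5 146.1  10. ]
```

```bash
python3 - <<'E'
from h import *
for c in("top","scene"):
    b=snapshot(c);cv2.imwrite(f"pics/{c}11.png",b);h=cv2.cvtColor(b,cv2.COLOR_BGR2HSV)
    m=cv2.inRange(h,(8,70,50),(35,255,255));m2=m*0
    if c=="top": m2[200:280,225:300]=m[200:280,225:300]
    else: m2[180:275,265:345]=m[180:275,265:345]
    # require non-table: saturation above table
    m2[(h[...,1]<100)]=0
    n,l,st,ce=cv2.connectedComponentsWithStats(m2)
    for i in range(1,n):
        if st[i,4]>3: print(c,st[i].tolist(),ce[i].round(1),atz(c,ce[i],10))
print(tip_of("top","pin_a")[:2],spot_in("top","pin_a")[:2],spot_in("scene","pin_a")[:3])
aim([0,0,0],-1.43)
E
```

```text
top [279, 248, 4, 5, 16] [280.5 250. ] [506.8 147.1  10. ]
scene [308, 183, 7, 7, 33] [311.8 186.5] [ 598.  -135.7   10. ]
scene [281, 203, 4, 4, 14] [282.5 204.5] [614.7   8.8  10. ]
scene [296, 223, 5, 19, 73] [298.1 232.1] [516.3 122.3  10. ]
[{'centre': [283.3, 252.5], 'score': 0.5}] [{'extent': [317.1, 280.2, 332.6, 298.7], 'score': 0.69}] []
at [521.4  43.5  59.1] ori [-1.573e+00 -1.000e-03 -1.434e+00] f [ 0.2 -0.8 -0.9] gap 15.6 t 13.6833
shift cm [-52.14  -4.35  -5.91] turn deg [ 0.1 -0.1  0.2]
```

```bash
python3 - <<'E'
import cv2,numpy as np
a=cv2.imread("pics/scene11.png");b=cv2.imread("pics/top11.png")
cv2.imwrite("pics/12.png",np.hstack([cv2.resize(a[195:265,270:330],(480,560),interpolation=2),cv2.resize(b[230:270,262:302],(320,560) if 0 else (320,320),interpolation=2)[np.arange(560).clip(0,319)]]))
E
```

```text
(no output)
```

View pics/12.png

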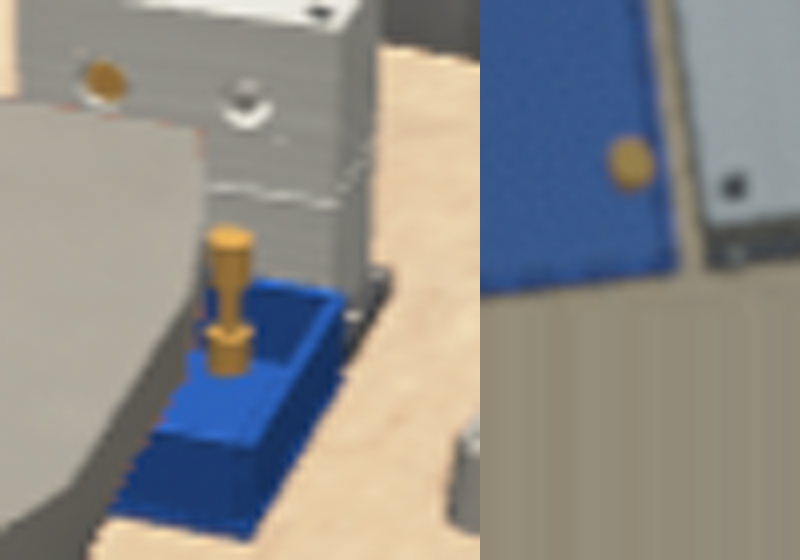

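>>> drive_tool(
  rows=[
    [0.5,[0.14,-1,0],[0,0,0]],
    [0.5,[0.35,-2.5,0],[0,0,0]],
    [0.5,[0.56,-4,0],[0,0,0]],
    [0.5,[0.76,-5.5,0],[0,0,0]],
    [0.5,[0.97,-7,0],[0,0,0]],
  ],
)

```text
time_s: 14.1
position: [531.2, -28.0, 59.1]
orientation: [-1.573, -0.001, -1.434]
ft_force: [0.4, -0.1, -2.1]
finger_gap: 15.7
```

>>> drive_tool(
  rows=[
    [0.5,[0,-0.3,0.5],[0,0,-0.5]],
    [0.5,[-2,-0.3,1.5],[0,0,-0.9]],
    [0.5,[-4.5,0,1.5],[0,0,-0.9]],
    [0.5,[-7,0.4,1.5],[0,0,-0.9]],
    [0.5,[-9,0.8,1.5],[0,0,-0.9]],
  ],
)

```text
time_s: 14.52
position: [439.3, -20.1, 74.3]
orientation: [-1.574, -0.001, -1.451]
ft_force: [-0.2, -0.6, -1.5]
finger_gap: 15.6
```

```bash
python3 - <<'E'
from h import *
snapshot("top")
aim([437.3,-18.9,50],-1.449)
E
```

```text
at [434.3 -19.3  73.6] ori [-1.58e+00  1.00e-03 -1.45e+00] f [-5.6  1.  -2.5] gap 15.6 t 14.5667
shift cm [ 0.3   0.04 -2.36] turn deg [ 0.  -0.5  0.1]
```

>>> drive_tool(
  rows=[
    [0.5,[0.3,0,0],[0,-0.4,0]],
    [0.5,[0.3,0,-0.5],[0,-0.4,0]],
    [0.5,[0.3,0,-1],[0,-0.4,0]],
    [0.5,[0.3,0,-1.2],[0,-0.4,0]],
    [0.5,[0.3,0,-1.2],[0,-0.4,0]],
  ],
)

```text
time_s: 14.98
position: [437.4, -19.3, 60.8]
orientation: [-1.574, 0.0, -1.45]
ft_force: [-0.5, -0.0, -1.1]
finger_gap: 15.6
```

```bash
python3 - <<'E'
from h import *
aim([437.6,-18.9,24.3],-1.449)
E
```

```text
at [437.4 -19.3  60.8] ori [-1.574  0.    -1.45 ] f [-0.5 -0.  -1.1] gap 15.6 t 14.9833
shift cm [ 0.02  0.04 -3.65] turn deg [ 0.  -0.2  0.1]
```

>>> drive_tool(
  rows=[
    [0.5,[0.02,0.04,-1],[0,-0.2,0]],
    [0.5,[0.02,0.04,-2],[0,-0.2,0]],
    [0.5,[0.02,0.04,-3],[0,-0.2,0]],
    [0.5,[0.02,0.04,-3.6],[0,-0.2,0]],
    [0.5,[0.02,0.04,-3.6],[0,-0.2,0]],
  ],
)

```text
time_s: 15.4
position: [437.7, -19.0, 24.2]
orientation: [-1.572, -0.0, -1.45]
ft_force: [-0.6, 0.7, -0.3]
finger_gap: 16.0
```

>>> drive_tool(
  rows=[
    [0.5,[0,0,0],[0,0,0]],
    [2.5,[0,0,0],[0,0,0]],
    [5,[0,0,0],[0,0,0]],
    [5,[0,0,0],[0,0,0]],
    [5,[0,0,0],[0,0,0]],
  ],
)

```text
time_s: 15.82
position: [438.0, -19.0, 24.5]
orientation: [-1.571, -0.0, -1.45]
ft_force: [-0.1, -0.2, -0.4]
finger_gap: 49.8
```

>>> drive_tool(
  rows=[
    [5,[0,0,2],[0,0,0]],
    [5,[0,0,5],[0,0,0]],
    [5,[0,0,9],[0,0,0]],
    [5,[0,0,13],[0,0,0]],
    [5,[-3,0,16],[0,0,0]],
  ],
)

```text
time_s: 16.23
position: [413.8, -19.1, 187.8]
orientation: [-1.563, -0.002, -1.45]
ft_force: [1.0, -0.0, 1.1]
finger_gap: 50.1
```

>>> drive_tool(
  rows=[
    [5,[-3,0,1],[0,0,0]],
    [5,[-6,0,1],[0,0,0]],
    [5,[-9,0,1],[0,0,0]],
    [5,[-11,0,1],[0,0,0]],
    [5,[-11,0,1],[0,0,0]],
  ],
)

```text
time_s: 16.65
position: [299.9, -19.0, 197.8]
orientation: [-1.564, -0.001, -1.45]
ft_force: [-0.6, 0.1, 0.1]
finger_gap: 49.6
```

```bash
python3 - <<'E'
from h import *
for c in("scene","top"):
    b=snapshot(c);cv2.imwrite(f"pics/{c}13.png",b)
for n in("punch_grip","punch_tip"):
    q=[tip_of(c,n)[:1] for c in("scene","top")];print(n,q)
    if all(q):print(tri(q[0][0]["centre"],q[1][0]["centre"]))
for f in("t0","top13"):
    h=cv2.cvtColor(cv2.imread(f"pics/{f}.png"),cv2.COLOR_BGR2HSV);m=cv2.inRange(h,(5,150,100),(22,255,255));m[:265]=0;m[300:]=0;m[:,:330]=0
    if m.any():print(f,cv2.minAreaRect(cv2.findNonZero(m)))
for f in("s4","scene13"):
    h=cv2.cvtColor(cv2.imread(f"pics/{f}.png"),cv2.COLOR_BGR2HSV);m=cv2.inRange(h,(5,150,100),(22,255,255));m[:180]=0;m[240:]=0;m[:,:340]=0;m[:,385:]=0
    if m.any():print(f,cv2.minAreaRect(cv2.findNonZero(m)))
def blob(f,c,lo,hi,roi):
    h=cv2.cvtColor(cv2.imread(f"pics/{f}.png"),cv2.COLOR_BGR2HSV);r,R,l,L=roi;m=cv2.inRange(h,lo,hi)[r:R,l:L];q=cv2.findNonZero(m)
    if q is not None:q=q.reshape(-1,2);print(f,"n",len(q),"min",q.min(0)+[l,r],"max",q.max(0)+[l,r])
for f in("top11","top13"):blob(f,"top",(12,100,90),(30,255,255),(230,265,225,290))
for f in("scene11","scene13"):blob(f,"s",(12,100,90),(30,255,255),(215,250,285,312))
a=cv2.imread("pics/t4.png").astype(int);b=cv2.imread("pics/top13.png").astype(int)
d=(abs(a-b).sum(2)>60).astype(np.uint8);n,l,st,ce=cv2.connectedComponentsWithStats(d)
print("changes",[st[i].tolist() for i in range(1,n) if st[i,4]>6])
aim([0,0,0],0)
E
```

```text
punch_grip [[{'centre': [352.7, 202.4], 'score': 0.61}], [{'centre': [358.9, 280.3], 'score': 0.79}]]
[442.  -20.6  39.3]
punch_tip [[{'centre': [346.5, 217.8], 'score': 0.66}], [{'centre': [319.5, 288.4], 'score': 0.7}]]
[425.5  63.6  39.5]
t0 ((362.46954345703125, 282.2255859375), (8.724091529846191, 31.804283142089844), 83.6598129272461)
top13 ((362.46954345703125, 281.7256164550781), (8.61366081237793, 31.693851470947266), 83.6598129272461)
s4 ((355.5, 200.50003051757812), (9.391487121582031, 17.44133186340332), 26.56505012512207)
scene13 ((354.9000244140625, 200.70001220703125), (9.391485214233398, 17.441329956054688), 26.56505012512207)
top11 n 16 min [279 248] max [282 252]
top13 n 16 min [279 248] max [282 252]
scene11 n 73 min [296 223] max [300 241]
scene13 n 74 min [296 223] max [300 241]
changes [[278, 247, 6, 7, 37], [366, 277, 4, 2, 7], [329, 282, 17, 7, 62], [332, 287, 14, 6, 44], [321, 289, 171, 131, 13650], [453, 361, 15, 3, 37], [483, 361, 31, 59, 958], [336, 369, 3, 9, 19], [420, 401, 2, 6, 8]]
at [304.8 -19.2 197.9] ori [-1.562 -0.002 -1.45 ] f [-0.3 -0.5 -0. ] gap 49.8 t 16.95
shift cm [-30.48   1.92 -19.79] turn deg [-0.3  0.4 83.1]
```

```bash
python3 -c "
from cell import ticket
print(ticket.close_job())"
```

```text
the job is handed in; nothing more can be done
None
```

The job is handed in: the free pin was pin a, in the hole nearer the robot. I drove it through with the punch and it landed in the catch tray.

- **Tray:** I gripped it by its lug and set it down at the block's left side, within a few mm of the block. The pictures show it did not move afterwards.
- **Pressing:** I pressed only pin a. It gave at about 5 N, the highest reading while pressing, against the 40 N limit. I never touched pin b; its end still showed in its exit hole in the last close-up, taken just after pin a dropped.
- **Pin in the tray:** It stands upright on its end inside the tray, about 6 to 8 mm inside the limit on the block side. It had not moved between the picture just after it fell and the final one. Standing up, its centre should be about 10 mm above the tray's centre point, under the 14 mm limit. That figure comes from its length, not a direct measurement.
- **Punch:** It is back in its rest, within about 1 mm of where it lay and at the same angle, judged by the orange handle in both cameras. The trained network's estimate of the grip point differed by a few mm, which I put down to its own scatter.
- **Bystanders:** The top-view comparison with an earlier picture showed no change at the spanner, bottle, tin or cover.
- **Robot:** The arm is clear of everything, and the clock stood at about 17 s of the 56 s allowed.

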